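Screw the splitter's guard down with its square key

ROBOT

A 6-joint arm with a two-finger parallel gripper is mounted at the origin on a cart in front of the work surface, level with it; the furniture and walls round the work are solid. World frame = base frame: x ahead of the robot, y to its left, z up, the work surface at z = 0. Lengths are in mm, angles in rad, forces in N, time in s.
With the tool pointing down it reaches from about 375 to 750 mm from the base axis. Payload 9 kg.
Tool frame: the origin (TCP) lies on the mounting face of the last link; the fingertips stand 173 mm ahead of it and the grasp point (between the pads) lies 155 mm ahead of it; z points along the fingers, y is the line along which they close (so a half turn about z gives the same grasp; the last joint's range is limited). The gripper opens to 85 mm and grips with 20 to 120 N. Pads are 22 mm wide; open, the fingers measure 114 mm over their backs; the gripper's body (76 mm by 85 mm) begins 54 mm behind the grasp point. The pads swing forward as they close: fully open they stand 13 mm farther back than shut.
Start: joints at [-1.483, 0.104, 0.097, 1.564, 0, 1.353], TCP at [180.642, -572.176, 404.731] pointing down, gripper open.
Joint ranges: [-2.99, 2.99], [-0.84, 1.86], [-1.1, 1.16], [-1.84, 2.11], [-1.51, 1.56], [-3.14, 3.14]. Speed limits (rad/s): [2.22, 2.22, 2.57, 3.14, 3.14, 3.14].

INTERFACE

Orientations are given as a unit quaternion [w, x, y, z].
In Python, from bench import bot gives the robot as it stands. Calls block until the motion is done:
- bot.goto(position, orientation): joint-space move of the TCP to a pose.
- bot.move_linear(position, attitude=None, velocity=150, guard=None): straight line of the TCP; attitude=None keeps the orientation; velocity is the mean speed in mm/s. With guard (N) it stops when the force on the tool has changed by that much, and returns True; else False.
- bot.move_j(angles): joint-space move.
- bot.gripper_to(opening): opening from 0.0 (shut) to 1.0 (fully open); the grip force is fixed at half the most; returns when the fingers have stopped.
- bot.hold(seconds).
- bot.inverse_kinematics(position, orientation): joint angles nearest the present ones, or None.
- bot.sense(): the state.
- bot.read_camera(name): name is "scene" or "top" or "wrist"; returns a dict with "color" (384x512x3 uint8, red, green, blue), "z_map" (384x512 float32, mm along the optical axis (not along the pixel's ray), 0 where there is no reading), "camera_matrix" (3x3 intrinsics, pixels), "k1" (the pictures are not rectified: a ray, as slopes to the right and down, at radius r is drawn at 1 + k1 r^2 times it, then the intrinsics apply), "R" (3x3) and "t" (3): a world point X has camera coordinates R X + t; the wrist camera has in their place "tool_from_camera" (4x4, takes a point from camera to tool coordinates, whose origin is the TCP and whose axes are the flange's). Camera axes: x right, y down, z forward; pixel columns grow to the right and rows downward; lengths in mm; the calibration is good to about 2 mm. A picture is of the moment at which its call begins: read the wrist's pose just before it.
A pose or a line that the arm cannot do raises bot.MotionError and nothing moves.
- bot.finish_job(): hands the job in; it is judged then, once.
Trained networks look in a picture, given as the dict that the camera call returned (one of the last four; its "shot" number tells which), for a name from the list of things; names that differ only in an ending like _2 or _b are one class to them, and where a whole thing is asked for, a point or a joint stands for the part that bears it (a point fixed in the world has none). Each returns a list of dicts, best first, with "conf" (0 to 1); they miss things now and then, are a little off and sometimes report something else, mostly with a low value. They report only what shows in the picture. A call takes as long as a camera call. They do not tell look-alikes from the thing itself.
- bot.look_for(picture, thing): "point" ([x, y, z] in mm, in world coordinates, good to about 4 mm: the middle of the surface that is visible of it).
The state is a dict: "time": time; "joint_pos": joint angles; "joint_velocities": joint speeds; "joint_torque": joint torques, N m; "tool_pos": TCP position; "tcp_rot": TCP orientation; "wrist_force": force on the tool from outside, world axes, zero at the start; "wrist_torque": the same for the moment, N m; "opening": opening from 0.0 (shut) to 1.0 (fully open); "grip_force": force on a finger pad.
Only numpy, scipy, OpenCV 4.12 (cv2) and the standard library are available. Lean on these libraries where they do the work, as an engineer would, in place of code of your own. Each camera call takes 0.05 s, during which the arm holds its last target. There are 200 camera calls.

TASK

The blade guard of the small leather splitter stands raised. Take the T-handled square key out of its wooden stand, feel it home into the square socket deep in the splitter's top and turn it clockwise, regripping as needed, until the guard is fully down. Leave the key standing in the socket, let go of it, and do not disturb the other things on the bench.

Things in the scene. Friction and masses are not known exactly. Their poses are not given: they have to be found in the camera images.
- key_handle (a point): Loose steel T-handled key, about 0.2 kg, upright in the stand at the start. Point: centre of its cross handle, a bar 66 mm long (along x), 16 wide (y), 18 tall; z up along the shank. Under the bar a flange 24 mm across (underside 14 mm below this point), then a 14 mm square shank, flats parallel to the bar, ending in a conical nose, 14 mm tapering to 7 mm over 5 mm.
- key_nose (a point): The lower end of the key's conical nose, on its axis, 76 mm below the handle's centre; same axes as key_handle.
- stand: Fixed wooden block 60 x 60 x 50 mm high; origin at the centre of its underside, on the bench. A round hole, 23 mm across and 40 mm deep, in the middle of its top holds the key, which must be lifted about 45 mm to come clear.
- bore_rim (a point): Splitter, bolted to the bench: base 130 x 110 x 8 mm, grey housing 70 x 90 mm, 58 mm high, with a steel collar 38 mm across on top. Point: centre of the collar's upper rim, 66 mm above the bench, on the axis of a vertical round bore 26 mm across. z up, -x to its front, where the guard reaches 58 mm from this axis, lower than the rim.
- socket_mouth (a point): Centre of the mouth of the square socket, 24 mm down the bore, 16 mm square, 22 mm deep. Axes are the splitter's, NOT the socket's: the angle of its flats is unknown and must be felt for. The key's nose enters at any angle (5 mm) and centres itself; the square drops 17 mm more only when its flats are within about 9 degrees of the socket's. Home, the handle's centre is 30 mm above the rim.
- guard (a joint): Travel of the aluminium guard bar (98 mm long) over the blade: 0 fully raised, 0.012 m fully down. Driven only by the screw under the socket, 4.6 mm for each rad clockwise seen from above, to a hard stop when down; 1.3 to 2.6 rad remain at the start. The screw is stiff (0.14 N m), stays where it is left, and a clutch slips at about 0.8 N m. The key has 9 degrees of play either way in the socket.
- wax_cake: Bystander, loose: yellow round cake of wax, 48 mm across, 18 mm high; origin at the centre of its underside. Leave it where it is.
- rivet_tin: Bystander, loose: round metal tin, 63 mm across, 27 mm high; origin at the centre of its underside. Leave it where it is.
- wallet_brown: Bystander, loose: folded dark brown leather wallet, 85 x 111 x 20 mm; origin at the centre of its underside. Leave it where it is.
- card_holder: Bystander, loose: dark card holder standing on edge, 22 x 88 x 62 mm high; origin at the centre of its underside. Leave it where it is.
- bone_folder: Bystander, loose: flat cream-coloured pointed bone folder, 24 x 148 x 8 mm; origin at the centre of its underside. Leave it where it is.
- thread_1: Bystander, loose: spool of beige thread, 40 mm across, 60 mm high; origin at the centre of its underside. Leave it where it is.
- key: The same key; origin at the end of its nose.
Things that resemble listed ones, but are neither listed nor needed, are in the scene too. Leave any pink or purple look-alike of the key alone.

How it is judged:
By the outcome, as a careful person would: the job done as asked, in the order asked, and still so for the second after the job is handed in, with the robot touching nothing.
It also fails if it takes over 58 s, if anything falls off the work surface, if the arm or the gripper's body presses on something with over 40 N, if the wrist force passes 120 N, or if a joint passes its speed limit or range.

## Working session

There is one attempt and no reset: what is moved stays moved. The work goes in short steps, each a Python script; the robot and the scene stay as the last script left them, time stands still between calls to the robot, and variables do not carry over. Pictures are saved under pics/ and viewed, at most 10 in all, crops included, and the job is handed in when it is done.

```bash
ls; mkdir -p pics
python3 - <<'E'
from bench import bot
import cv2, numpy as np
ims=[]
for n in ["scene","top"]:
    p=bot.read_camera(n); ims.append(p["color"])
    cv2.imwrite(f"pics/{n}0.png",p["color"][:,:,::-1]); np.savez(f"{n}0.npz",**{k:v for k,v in p.items()})
    for t in ["key_handle","key","stand","guard","bore_rim","card_holder","thread_1"]:
        print(n,t,[(np.round(d["point"]).tolist(),round(d["conf"],2)) for d in bot.look_for(p,t)][:4])
s=bot.sense();print(s["time"],s["tool_pos"],s["tcp_rot"],s["opening"])
E
```

```text
pics
scene key_handle [([567.0, 53.0, 76.0], 0.71), ([454.0, 106.0, 96.0], 0.63), ([701.0, 254.0, 73.0], 0.56)]
scene key [([455.0, 102.0, 96.0], 0.72), ([567.0, 55.0, 76.0], 0.68), ([698.0, 258.0, 77.0], 0.67)]
scene stand [([445.0, 110.0, 46.0], 0.82)]
scene guard []
scene bore_rim []
scene card_holder []
scene thread_1 [([650.0, 123.0, 42.0], 0.55)]
top key_handle [([454.0, 100.0, 96.0], 0.69), ([705.0, 258.0, 82.0], 0.62), ([573.0, 44.0, 82.0], 0.59)]
top key [([705.0, 259.0, 84.0], 0.53), ([572.0, 46.0, 86.0], 0.52), ([458.0, 100.0, 90.0], 0.44)]
top stand [([417.0, -474.0, 13.0], 0.71), ([456.0, 89.0, 49.0], 0.69)]
top guard [([499.0, -268.0, 38.0], 0.74), ([607.0, -52.0, 28.0], 0.39)]
top bore_rim [([520.0, -275.0, 45.0], 0.89)]
top card_holder [([600.0, -454.0, 58.0], 0.79)]
top thread_1 [([654.0, 120.0, 62.0], 0.77), ([418.0, -474.0, 11.0], 0.49)]
0.8 [ 180.65016721 -572.17569356  404.7447488 ] [ 6.15578266e-05  9.88332546e-01  1.52311437e-01 -7.15001623e-06] 0.9981275370929656
```

View pics/scene0.png

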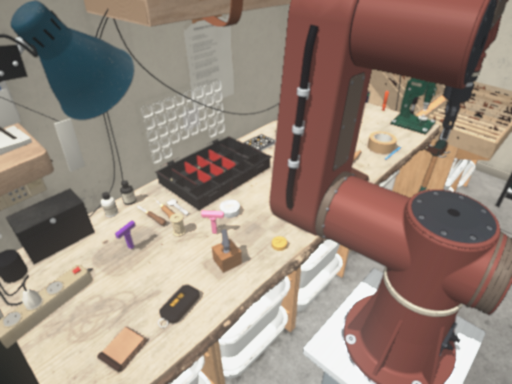

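View pics/top0.png

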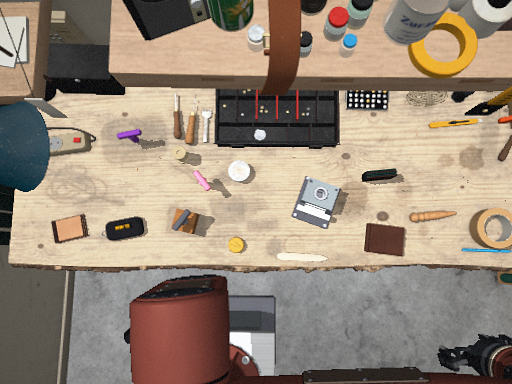

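The steel key standing in the wooden stand is at top (184,218) and scene (226,240), near [455,100]. The look-alikes are the pink key at top (201,180) and the purple key at top (128,134). I choose the steel one in the stand. The splitter collar is at top (321,193). Next I'll take close wrist views of both.

```bash
cat > h.py <<'E'
from bench import bot
import numpy as np, cv2
from scipy.spatial.transform import Rotation as Ro
def q(a): return [0,np.cos(a/2),np.sin(a/2),0]
def yaw(s): w=s["tcp_rot"]; return 2*np.arctan2(w[2],w[1])
def shot(name):
    s=bot.sense(); p=bot.read_camera("wrist")
    w=s["tcp_rot"]; T=np.eye(4); T[:3,:3]=Ro.from_quat([w[1],w[2],w[3],w[0]]).as_matrix(); T[:3,3]=s["tool_pos"]
    M=T@p["tool_from_camera"]
    cv2.imwrite(f"pics/{name}.png",p["color"][:,:,::-1])
    np.savez(f"{name}.npz",M=M,**p); return p,M
def cloud(p,M=None):
    z=np.asarray(p["z_map"],float); K=p["camera_matrix"]; h,w=z.shape
    v,u=np.mgrid[:h,:w]
    xd=np.stack([(u-K[0,2])/K[0,0],(v-K[1,2])/K[1,1]],-1); x=xd.copy()
    for _ in range(8): x=xd/(1+float(p["k1"])*(x**2).sum(-1,keepdims=True))
    X=np.concatenate([x*z[...,None],z[...,None]],-1)
    if M is not None: X=X@M[:3,:3].T+M[:3,3]
    else: X=(X-p["t"])@p["R"]
    X[z<=0]=np.nan; return X
def st(): 
    s=bot.sense(); return round(s["time"],2),np.round(s["tool_pos"],1).tolist(),np.round(s["joint_pos"],3).tolist(),np.round(s["wrist_force"],1).tolist(),np.round(s["wrist_torque"],2).tolist(),round(s["opening"],3)
E
python3 - <<'E'
from h import *
p=np.load("top0.npz"); X=cloud(p)
for nm,(c,r) in {"key":((184,218),25),"spl":((320,195),25)}.items():
    u,v=c; Y=X[v-r:v+r,u-r:u+r].reshape(-1,3)
    zl=(80,105) if nm=="key" else (61,75)
    m=Y[(Y[:,2]>zl[0])&(Y[:,2]<zl[1])]
    print(nm,len(m),np.median(m,0),(m.min(0)+m.max(0))/2,m.min(0),m.max(0))
print(bot.read_camera("wrist")["tool_from_camera"].round(3))
# above splitter with camera roughly on it
bot.goto([480,-275,400],q(0.3)); p,M=shot("w_spl"); print(st())
print([(d["point"],d["conf"]) for d in bot.look_for(p,"bore_rim")])
bot.goto([440,100,400],q(0.785)); p,M=shot("w_key"); print(st())
print([(d["point"],d["conf"]) for d in bot.look_for(p,"key_handle")])
a=np.hstack([cv2.resize(cv2.imread(f"pics/{n}.png"),(400,300)) for n in("w_spl","w_key")]); cv2.imwrite("pics/c1.png",a)
E
```

```text
key 152 [461.83480392 101.22338976  93.95244358] [463.35896188 101.9164143   90.8716802 ] [434.49828635  79.35218035  82.11045083] [492.21963741 124.48064826  99.63290956]
spl 156 [ 543.64306301 -284.43265522   63.08893269] [ 542.24266775 -284.4222868    65.84840504] [ 498.0450129  -335.10381422   61.0037915 ] [ 586.44032259 -233.74075938   70.69301857]
[[-1.0000e-03 -9.4700e-01 -3.2200e-01  8.2839e+01]
 [ 1.0000e+00 -1.0000e-03  1.0000e-03 -8.3700e-01]
 [-1.0000e-03 -3.2200e-01  9.4700e-01  3.0099e+01]
 [ 0.0000e+00  0.0000e+00  0.0000e+00  1.0000e+00]]
(2.46, [479.6, -276.0, 399.9], [-0.759, -0.039, -0.058, 1.552, -0.0, 2.084], [0.5, -0.1, -0.4], [-0.02, 0.03, 0.02], 0.997)
[([529.0, -278.5, 57.7], 0.92)]
(3.97, [440.4, 99.1, 399.9], [-0.07, -0.355, -0.335, 1.59, -0.0, 2.289], [-0.3, 0.8, -1.1], [0.0, -0.06, -0.02], 1.001)
[([574.3, 56.5, 84.9], 0.74), ([460.5, 105.6, 93.7], 0.56)]
```

View pics/c1.png

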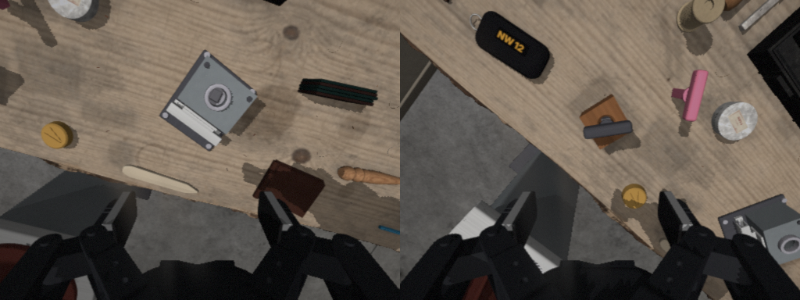

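Left pane: the splitter, with its collar at full-size pixel (279,124). Right pane: the grey steel key in the brown stand at (265,166), clearly different from the pink one at (376,122). Now I'll measure both from depth.

Run:
```python
from h import *
p=np.load("w_key.npz"); X=cloud(p,p["M"])
c=X[126:206,225:305]; m=c[(c[...,2]>84)&(c[...,2]<108)]
print("handle",len(m),m.mean(0))
r=cv2.minAreaRect(m[:,:2].astype(np.float32)); print(r)
_,_,v=np.linalg.svd(m[:,:2]-m[:,:2].mean(0)); print("bar ang",np.degrees(np.arctan2(v[0,1],v[0,0])), np.percentile(m[:,2],[5,50,95]))
s=c[(c[...,2]>40)&(c[...,2]<60)]; print("stand",cv2.minAreaRect(s[:,:2].astype(np.float32)),np.median(s[:,2]))
p=np.load("w_spl.npz"); X=cloud(p,p["M"])
c=X[84:164,239:319]; m=c[(c[...,2]>62)&(c[...,2]<75)]
print("rim",len(m),m.mean(0),cv2.minEnclosingCircle(m[:,:2].astype(np.float32)),np.median(m[:,2]))
h=c[(c[...,2]>53)&(c[...,2]<75)];print("housing",cv2.minAreaRect(h[:,:2].astype(np.float32)),np.median(h[:,2]))
a=np.hstack([cv2.resize(cv2.imread("pics/w_spl.png")[74:174,229:329],(400,400),interpolation=2),cv2.resize(cv2.imread("pics/w_key.png")[116:216,215:315],(400,400),interpolation=2)]);cv2.imwrite("pics/c2.png",a)
```

```text
handle 1017 [462.50087665 102.02076992  94.40655915]
((461.5224914550781, 100.99313354492188), (16.363737106323242, 65.82723999023438), 53.37084197998047)
bar ang 143.4672989101236 [88.13370045 95.14845627 96.5820823 ]
stand ((461.46014404296875, 100.59098815917969), (60.70685958862305, 60.01502227783203), 76.28202819824219) 50.72116355597882
rim 537 [ 542.64065989 -286.3199894    66.21192652] ((560.8573608398438, -292.2159118652344), 38.56462097167969) 66.35528076995854
housing ((538.84912109375, -285.50640869140625), (90.20272064208984, 76.0191421508789), 70.52900695800781) 58.83499860568111
```

View pics/c2.png

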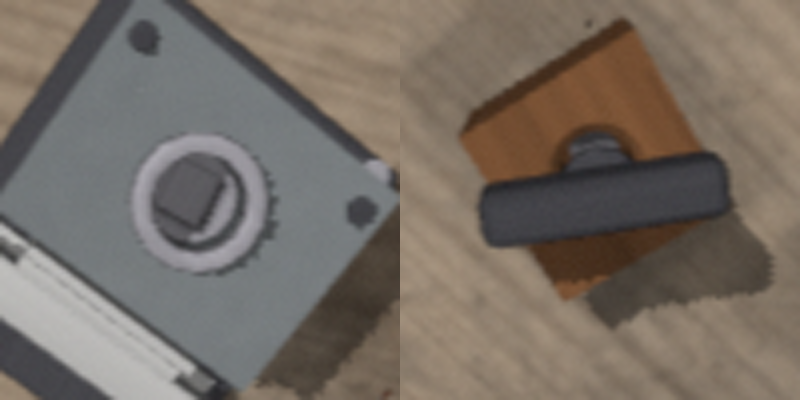

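Left: the collar ring is centred at crop (200,203), with the dark square socket tilted about 20° in the image. Right: the steel key stands upright, with the bar tilted slightly. The depth is clean, so I'll fit the rim and the socket angle.

Run:
```python
from h import *
from scipy.optimize import least_squares
p=np.load("w_spl.npz"); X=cloud(p,p["M"])
c=X[84:164,239:319].reshape(-1,3); m=c[(c[:,2]>64.5)&(c[:,2]<69)]
g=np.median(m[:,:2],0)
for _ in range(5):
    m=m[np.abs(np.linalg.norm(m[:,:2]-g,axis=1)-16)<6]
    f=least_squares(lambda t:np.linalg.norm(m[:,:2]-t[:2],axis=1)-16,[*g],loss="soft_l1"); g=f.x
d=np.linalg.norm(m[:,:2]-g,axis=1); print("rim",g,len(m),np.percentile(d,[2,50,98]),np.median(m[:,2]))
b=c[(np.linalg.norm(c[:,:2]-g,axis=1)<14)&(c[:,2]<60)]
print(np.histogram(b[:,2],np.arange(10,62,4)))
for lo,hi in((36,46),(10,30)):
    k=b[(b[:,2]>lo)&(b[:,2]<hi)]; print(lo,len(k), (np.round(k[:,:3]-[*g,0],0)).astype(int)[::max(1,len(k)//40)].tolist())
    if lo==10: print(cv2.minAreaRect(k[:,:2].astype(np.float32)))
```

```text
rim [ 541.89849711 -286.11631409] 498 [12.87433803 15.89863161 18.48853646] 66.44738393191543
(array([  0,   0, 143,  15,   7,  12,   6,  47, 143,  14,  21,  13]), array([10, 14, 18, 22, 26, 30, 34, 38, 42, 46, 50, 54, 58]))
36 194 [[10, 5, 42], [11, 1, 44], [12, -4, 42], [10, 2, 43], [11, -3, 43], [7, 7, 41], [9, -2, 41], [11, -7, 42], [8, -2, 43], [10, -7, 44], [4, 7, 43], [9, -7, 43], [3, 8, 42], [8, -10, 41], [7, -9, 43], [0, 8, 42], [-1, 9, 43], [5, -11, 43], [3, -9, 42], [-4, 11, 43], [3, -11, 42], [-5, 9, 41], [2, -12, 43], [0, -9, 42], [1, -13, 45], [-1, -9, 44], [-8, 8, 42], [-3, -9, 43], [-1, -13, 42], [-8, 4, 43], [-4, -9, 43], [-2, -13, 45], [-9, 3, 42], [-5, -8, 42], [-4, -13, 44], [-10, 2, 42], [-9, -2, 40], [-6, -10, 43], [-11, 3, 44], [-10, -1, 42], [-8, -7, 42], [-7, -11, 43], [-11, -1, 42], [-10, -5, 41], [-8, -10, 43], [-12, -1, 42], [-11, -5, 43], [-9, -10, 45], [-12, -5, 45]]
10 165 [[8, 4, 21], [7, 1, 21], [6, 2, 21], [7, -3, 20], [5, 1, 21], [6, -4, 21], [3, 2, 20], [4, -2, 20], [6, -7, 21], [2, 2, 21], [3, -3, 20], [5, -7, 20], [0, 4, 20], [2, -1, 21], [3, -5, 21], [5, -9, 27], [0, 1, 20], [1, -3, 20], [2, -8, 19], [-2, 4, 22], [-1, -1, 22], [1, -6, 21], [-4, 7, 22], [-3, 2, 22], [-2, -3, 21], [0, -8, 20], [-5, 4, 21], [-3, -1, 21], [-2, -6, 21], [-7, 7, 24], [-6, 2, 20], [-4, -3, 20], [-3, -7, 21], [-7, 2, 20], [-5, -3, 23], [-4, -8, 20], [-7, -1, 20], [-6, -5, 23], [-8, -3, 21], [-7, -7, 21], [-8, -7, 20], [-8, -7, 29]]
((541.4370727539062, -287.352783203125), (14.538959503173828, 15.739795684814453), 79.97654724121094)
```

Run:
```python
from h import *
a=np.radians(53.4)+np.pi
j=bot.inverse_kinematics([461.6,100.8,290],q(a)); j=list(j)
if j[5]>1: j[5]-=np.pi
print(np.round(j,3)); bot.move_j(j); print(st())
print(bot.move_linear([461.6,100.8,233],velocity=80,guard=12),st())
bot.gripper_to(0.0); print(st(),bot.sense()["grip_force"])
p=bot.sense()["tool_pos"]
print(bot.move_linear([p[0],p[1],p[2]+75],velocity=80),st())
p,M=shot("w_held"); X=cloud(p)if 0 else cloud(p,np.array(p["tool_from_camera"]))
z=X[...,2]; m=X[(np.abs(X[...,0])<15)&(np.abs(X[...,1])<36)&(z>125)&(z<158)]
print(len(m),m.mean(0),m.min(0),m.max(0))
k=X[(np.abs(X[...,0])<20)&(np.abs(X[...,1])<20)&(z>165)&(z<225)]
for lo in range(165,225,10):
    n=k[(k[:,2]>=lo)&(k[:,2]<lo+10)]; print(lo,len(n),n.min(0).round(1) if len(n) else "",n.max(0).round(1) if len(n) else "")
```

```text
[-0.063 -0.284 -0.478  1.377  0.    -0.995]
(6.78, [461.6, 100.8, 290.1], [-0.063, -0.284, -0.478, 1.377, 0.0, -0.994], [0.5, 0.0, -0.3], [-0.04, -0.03, 0.04], 1.001)
False (7.65, [461.8, 100.8, 233.4], [-0.063, -0.254, -0.556, 1.268, 0.0, -0.995], [-0.1, -0.1, 0.5], [-0.04, -0.0, -0.05], 1.0)
(7.97, [462.0, 100.8, 233.9], [-0.063, -0.254, -0.556, 1.268, -0.0, -0.995], [-0.4, -0.9, 5.5], [-0.02, 0.11, -0.02], 0.758) 65.49192309379578
False (9.07, [461.9, 100.8, 308.3], [-0.063, -0.288, -0.448, 1.412, -0.0, -0.995], [-0.2, 0.0, -3.3], [0.03, -0.02, 0.0], 0.763)
7359 [4.30175286e+00 4.09126994e-02 1.41214721e+02] [-11.77384696 -35.99895813 125.24897563] [ 12.26523929  35.99601146 157.99040414]
165 127 [  6.3  -5.9 166. ] [  8.    7.6 174.9]
175 173 [  6.2  -6.1 175. ] [  7.8   7.9 185. ]
185 140 [  6.4  -6.  185. ] [  7.9   7.8 195. ]
195 119 [  6.1  -5.7 195. ] [  7.7   7.9 204.9]
205 111 [  6.1  -6.  205. ] [  7.8   7.8 215. ]
215 23 [  6.7  -5.4 215.1] [  7.8   7.9 217.2]
```

View pics/w_held.png

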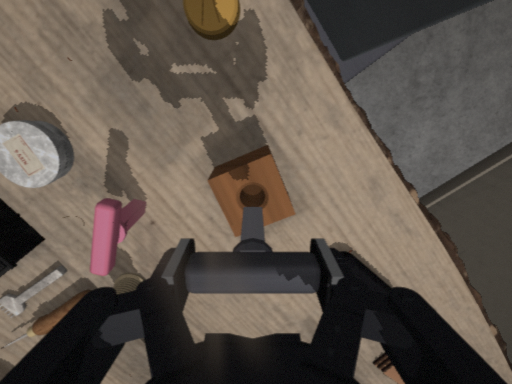

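The key is held upright: bar at (250,270), shank at (253,225), empty stand hole at (253,195). In the tool frame it is straight and centred. Next I'll take it to the bore and feel for the socket.

Run:
```python
from h import *
c=np.array([541.9,-286.1]); a=np.radians(260)
j=list(bot.inverse_kinematics([*c,345],q(a))); j[5]=(j[5]+np.pi)%(2*np.pi)-np.pi
print(np.round(j,3)); bot.move_j(j); print(st())
bot.move_linear([*c,300],velocity=120)
hit=bot.move_linear([*c,242],velocity=45,guard=8); print(hit,st())
```

```text
[-0.699  0.139  0.027  1.458  0.    -2.095]
(10.59, [542.1, -285.2, 344.9], [-0.698, 0.139, 0.026, 1.459, 0.0, -2.094], [0.8, 0.4, -1.9], [0.06, -0.02, 0.0], 0.757)
True (12.29, [541.8, -286.1, 243.9], [-0.699, 0.175, -0.118, 1.278, -0.0, -2.095], [-1.3, 1.0, 5.9], [0.19, 0.26, 0.0], 0.756)
```

It dropped home on the first try (TCP z 243.9 against about 242.5 expected). I'll seat it gently, then turn clockwise in steps while watching the torque.

Run:
```python
from h import *
s=bot.sense()["tool_pos"]
print(bot.move_linear([541.9,-286.1,240],velocity=20,guard=12),st())
s=bot.sense()["tool_pos"]; bot.move_linear([541.9,-286.1,s[2]+0.5],velocity=20)
j=list(bot.sense()["joint_pos"]); j0=j[5]; print(st())
for i in range(31):
    if j[5]+.1>3.1: break
    j[5]+=0.1; bot.move_j(j); s=bot.sense()
    print(round(j[5]-j0,2),round(s["joint_pos"][5]-j0,3),np.round(s["wrist_torque"],2),np.round(s["wrist_force"],1),round(s["time"],1))
    if abs(s["wrist_torque"][2])>0.4 or np.linalg.norm(s["wrist_force"])>40: break
```

```text
True (12.5, [542.6, -286.7, 243.8], [-0.699, 0.177, -0.116, 1.276, -0.001, -2.095], [-1.4, 0.5, 8.5], [0.39, 0.09, 0.01], 0.765)
(12.78, [541.9, -286.1, 244.3], [-0.699, 0.177, -0.116, 1.28, -0.001, -2.095], [0.3, 0.6, -1.6], [0.01, -0.01, 0.03], 0.765)
0.1 0.098 [-0.22 -0.66 -0.03] [ 2.  -0.7 -2.5] 13.0
0.2 0.195 [-0.24 -1.36  0.05] [ 5.4 -1.6 -3.4] 13.3
0.3 0.295 [-0.41 -1.38  0.  ] [ 5.3 -1.6 -3.9] 13.5
0.4 0.395 [-0.38 -1.3   0.08] [ 5.5 -2.3 -4.1] 13.8
0.5 0.495 [-0.47 -1.3   0.06] [ 5.4 -2.1 -2.8] 14.0
0.6 0.595 [-0.49 -1.29  0.04] [ 5.3 -0.7 -3.5] 14.3
0.7 0.695 [-0.55 -1.22  0.05] [ 4.2 -1.6 -3.8] 14.5
0.8 0.795 [-0.57 -1.21  0.03] [ 5.  -1.9 -2.9] 14.8
0.9 0.895 [-0.58 -1.08  0.08] [ 4.4 -2.4 -3.6] 15.0
1.0 0.994 [-0.61 -1.19  0.05] [ 5.  -2.3 -4.1] 15.3
1.1 1.094 [-0.69 -1.13  0.04] [ 3.9 -3.1 -4.3] 15.5
1.2 1.193 [-0.75 -1.09  0.02] [ 3.2 -2.6 -3.1] 15.8
1.3 1.293 [-0.73 -1.07  0.11] [ 5.  -3.4 -2.4] 16.0
1.4 1.392 [-0.8  -1.01  0.05] [ 3.2 -4.  -2.4] 16.3
1.5 1.492 [-0.86 -1.01  0.05] [ 4.5 -3.5 -2.6] 16.5
1.6 1.591 [-0.87 -0.88  0.04] [ 4.6 -3.  -3.7] 16.8
1.7 1.691 [-0.91 -0.89  0.06] [ 3.6 -3.1 -2.5] 17.0
1.8 1.791 [-0.96 -0.9   0.02] [ 3.3 -3.4 -2.6] 17.3
1.9 1.891 [-0.91 -0.89  0.01] [ 3.1 -4.6 -2.1] 17.5
2.0 1.992 [-0.91 -0.83  0.  ] [ 3.2 -2.9 -1.7] 17.8
2.1 2.093 [-0.87 -0.91  0.08] [ 3.  -4.7 -1.8] 18.0
2.2 2.194 [-0.85 -0.92  0.07] [ 3.8 -3.2 -2.5] 18.3
2.3 2.295 [-0.88 -0.94  0.1 ] [ 2.7 -3.3 -1.2] 18.5
2.4 2.395 [-0.85 -0.97  0.27] [ 4.1 -3.2 -1.9] 18.8
2.5 2.495 [-0.88 -1.01  0.42] [ 4.5 -3.  -2.5] 19.0
```

The torque rises from 2.35 rad, which looks like the hard stop. One more nudge below the clutch limit will confirm it, then I'll relax, release and check by camera.

Run:
```python
from h import *
j=list(bot.sense()["joint_pos"])
for d in (.05,.05):
    j[5]+=d; bot.move_j(j); s=bot.sense(); print(np.round(s["wrist_torque"],2),np.round(s["joint_pos"][5],3))
    if s["wrist_torque"][2]>.55: break
bot.gripper_to(1.0); print(st())
p=bot.sense()["tool_pos"]; print(bot.move_linear([p[0],p[1],p[2]+110],velocity=100,guard=15),st())
a=yaw(bot.sense()); d=np.array([np.cos(a),np.sin(a)]); print(a,d)
t=bot.read_camera("top"); cv2.imwrite("pics/top1.png",t["color"][:,:,::-1])
p,M=shot("w_after"); X=cloud(p,M)
m=X[(np.linalg.norm(X[...,:2]-[541.9,-286.1],axis=-1)<40)&(X[...,2]>88)&(X[...,2]<112)]
print(len(m),cv2.minAreaRect(m[:,:2].astype(np.float32)),np.percentile(m[:,2],[5,50,95]))
a=np.hstack([cv2.resize(cv2.imread("pics/w_after.png"),(400,300)),cv2.resize(t["color"][150:240,260:380,::-1],(400,300),interpolation=2)]);cv2.imwrite("pics/c3.png",a)
```

```text
[-0.91 -0.92  0.64] 0.444
(19.62, [541.8, -285.8, 244.2], [-0.698, 0.177, -0.116, 1.281, -0.001, 0.449], [-0.0, 0.8, -0.6], [0.03, -0.01, -0.01], 1.006)
False (20.87, [541.7, -285.7, 353.3], [-0.698, 0.14, 0.043, 1.476, -0.001, 0.45], [-0.4, 0.5, 0.1], [0.02, -0.01, -0.02], 0.998)
1.992891510834681 [-0.40967265  0.9122326 ]
1580 ((541.3938598632812, -289.250244140625), (65.65177154541016, 19.67568016052246), 44.825439453125) [ 93.12673558 104.64701929 106.69913949]
```

View pics/c3.png

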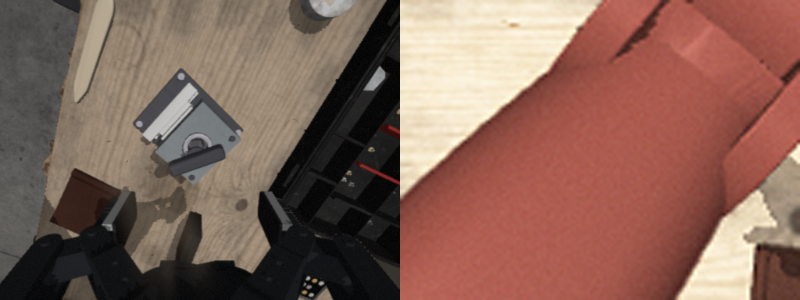

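After release, the bar top is at z 104.6, so the key is home. The bar is at wrist crop (197,160) and turned about 20° relative to the fingers, so it slipped or sprang back. The top view is blocked by the arm. I'll compare guard heights, then regrip squarely and turn again to confirm the stop.

```bash
cat > m.py <<'E'
from h import *
def bar(p,M):
    X=cloud(p,M); m=X[(np.linalg.norm(X[...,:2]-[541.9,-286.1],axis=-1)<42)&(X[...,2]>102)&(X[...,2]<110)]
    (c,(w,h),an)=cv2.minAreaRect(m[:,:2].astype(np.float32)); ang=(an if w>h else an+90)%180
    _,_,v=np.linalg.svd(m[:,:2]-m[:,:2].mean(0),full_matrices=False)
    return np.round(c,1),round(w,1),round(h,1),round(ang,1),round(np.degrees(np.arctan2(v[0,1],v[0,0]))%180,1),round(float(np.median(m[:,2])),1)
def guard(p,M,h=(np.radians(160.5),)):
    X=cloud(p,M); d=X[...,:2]-[541.9,-286.1]
    f=np.array([-np.cos(np.radians(-19.5)),-np.sin(np.radians(-19.5))]); s=np.array([-f[1],f[0]])
    u=d@f; w=d@s; k=(u>36)&(u<60)&(np.abs(w)<46); z=X[...,2][k]
    return [(lo,round(float(np.median(z[(u[k]>=lo)&(u[k]<lo+4)])),1)) for lo in range(36,60,4)]
E
python3 - <<'E'
from m import *
for n in("w_spl","w_after"):
    p=np.load(n+".npz"); print(n,guard(p,p["M"]))
print(bar(p,p["M"]))
E
```

```text
w_spl [(36, 315.8), (40, 307.0), (44, 307.2), (48, 308.9), (52, 311.3), (56, 311.8)]
w_after [(36, 246.8), (40, 240.3), (44, 241.9), (48, 246.9), (52, 257.5), (56, 255.4)]
(array([ 542.8, -290.6]), 65.0, 15.9, 46.1, np.float64(46.2), 105.2)
```

```bash
sed -i 's/(np.abs(w)<46)/(np.abs(w)<46)\&(X[...,2]<75)/' m.py
python3 - <<'E'
from m import *
for n in("w_spl","w_after"):
    p=np.load(n+".npz"); print(n,guard(p,p["M"]))
# regrip square to the bar, slightly lower on it, and turn again
a=np.radians(46.1+90); c=[542.3,-288.5]
def pose(z): 
    j=list(bot.inverse_kinematics([*c,z],q(a))); j[5]=(j[5]+np.pi/2)%np.pi-np.pi/2; return j
j=pose(350); print(np.round(j,3)); bot.move_j(j)
print(bot.move_linear([*c,243.5],velocity=100,guard=10))
bot.gripper_to(0.0); print(st())
j=list(bot.sense()["joint_pos"]); j0=j[5]
for i in range(12):
    j[5]+=0.05; bot.move_j(j); s=bot.sense()
    print(round(j[5]-j0,2),np.round(s["wrist_torque"],2),np.round(s["wrist_force"],1))
    if s["wrist_torque"][2]>.58: break
p,M=shot("w_turn"); print(bar(p,M),np.degrees(yaw(bot.sense()))-90)
j[5]-=.05; bot.move_j(j); print(st())
bot.gripper_to(1.0)
p=bot.sense()["tool_pos"]; print(bot.move_linear([p[0],p[1],p[2]+110],velocity=100,guard=15),st())
p,M=shot("w_after2"); print(bar(p,M),guard(p,M))
E
```

```text
w_spl [(36, 56.5), (40, 42.0), (44, 41.5), (48, 42.1), (52, 42.1), (56, 42.2)]
w_after [(36, 47.1), (40, 32.9), (44, 32.4), (48, 32.7), (52, 32.7), (56, 32.7)]
[-0.701  0.143  0.04   1.468  0.     0.065]
False
(22.96, [542.5, -288.8, 244.5], [-0.702, 0.179, -0.113, 1.277, -0.0, 0.065], [-1.0, -0.7, 6.0], [-0.14, 0.34, 0.02], 0.765)
0.05 [ 0.15  0.3  -0.01] [-0.8  0.6  3.2]
0.1 [ 0.51  0.22 -0.01] [-0.9  1.7  4.2]
0.15 [0.76 0.18 0.03] [-0.3  2.7  4.3]
0.2 [0.93 0.19 0.05] [-0.8  3.4  4.6]
0.25 [0.91 0.27 0.24] [-1.7  3.6  5.3]
0.3 [0.94 0.42 0.36] [-2.3  3.9  6.4]
0.35 [0.95 0.62 0.51] [-3.1  4.1  5.5]
0.4 [0.9  0.66 0.57] [-2.9  4.4  6.4]
0.45 [0.89 0.86 0.66] [-3.7  5.   5.5]
(array([ 542.6, -287.6]), 83.3, 23.2, 20.3, np.float64(20.7), 105.1) 20.476120812091708
(25.51, [542.4, -288.7, 244.5], [-0.702, 0.179, -0.113, 1.278, -0.001, 0.462], [-3.3, 4.5, 5.3], [0.88, 0.62, 0.59], 0.757)
False (27.1, [542.4, -288.9, 353.5], [-0.702, 0.144, 0.047, 1.474, -0.0, 0.464], [0.3, 0.4, 0.2], [0.06, -0.03, 0.07], 1.001)
(array([ 541.7, -281.6]), 65.4, 15.9, 40.5, np.float64(40.2), 105.2) [(36, 47.3), (40, 32.9), (44, 32.5), (48, 32.8), (52, 32.7), (56, 32.7)]
```

Run:
```python
from m import *
p=np.load("w_turn.npz"); print("under load",guard(p,p["M"]))
bot.goto([420,-60,420],q(yaw(bot.sense()))); bot.hold(.3)
t=bot.read_camera("top"); X=cloud(t)
p0=np.load("top0.npz")
a=np.hstack([cv2.resize(x[90:270,100:500,::-1],(400,300)) for x in (p0["color"],t["color"])]); cv2.imwrite("pics/c4.png",a); print(st())
```

```text
under load [(36, 47.3), (40, 32.9), (44, 32.6), (48, 32.7), (52, 32.7), (56, 32.7)]
(28.54, [420.2, -60.4, 419.7], [-0.453, -0.432, -0.358, 1.645, -0.0, 0.714], [0.3, 0.2, 0.4], [0.01, 0.02, 0.01], 0.997)
```

View pics/c4.png

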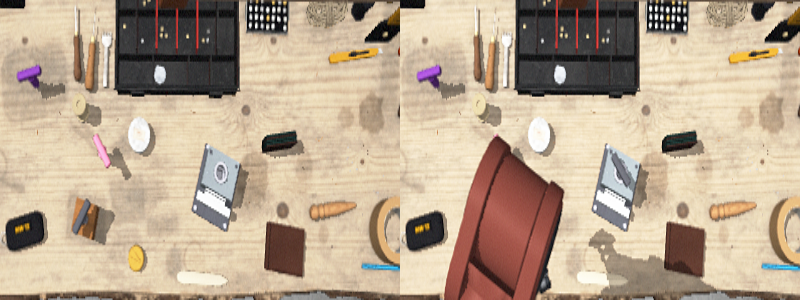

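Comparing before (left) and after (right), the key now stands in the splitter at (620,165) and everything visible is where it was. The guard height under load matches the height after release (32.7 mm), so it is at its stop.

```bash
python3 -c "
from bench import bot
print(bot.finish_job())"
```

```text
the job is handed in; nothing more can be done
None
```

I handed the job in at about 28.5 s: the key stands released in the socket, and the guard is down against its stop (9.4 mm of travel; a second turn to 0.66 N m moved it no further). Nothing visible on the bench had moved, though the arm hid the wax cake and the pink key in the last picture.

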